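# Unscrew the spring-loaded cap of a check valve

### The job

Unscrew the ribbed metal cap from the top of the check valve, turning it anticlockwise (seen from above) over as many turns as its thread needs and without forcing the thread. The spring under it pushes it off, so keep hold of it as it comes free, then set it down gently in the parts tray, open side down, and let go. Leave the other things on the bench where they are.

Things in the scene. Friction and masses are not known exactly. Their poses are not given: they have to be found in the camera images.
- cap: ribbed plain steel cap, an upside-down cup 50 mm in diameter, 42 mm tall, 0.08 to 0.16 kg, round, so it can be gripped at any yaw. Origin at the centre of its underside (open end), z up along its axis. At the start it is screwed on the valve's neck, underside 88 to 96 mm above the bench. Off the thread it must stay held until it stands (or all but stands) on the tray's floor
- valve: grey check valve fixed to the bench, 150 mm long over its two flanges (66 mm in diameter), pipe along its x axis, origin under its centre at bench height, z up. The threaded neck stands on its z axis. Only neck and cap are higher than the shoulder
- tray: open black plastic parts tray, 200 (its x) by 180 (its y) by 25 mm tall outside, walls and floor 4 mm thick, fixed to the bench; origin under its centre at bench height. It lies on the other side of the middle line from the valve
- wrench: plain steel wrench, 160 mm long along its x, lying on the bench between valve and tray; leave alone
- cylinder: small aluminium pneumatic cylinder, 160 mm long along its x, 32 mm tall, lying beyond the work; leave alone
- gauge: round pressure gauge, 60 mm in diameter, 22 mm tall, lying on its back beyond the work; leave alone
- neck_top (a point): centre of the top of the valve's threaded neck (116 mm up, inside the cap at the start). Coarse right-hand thread: the cap rises 10 to 18 mm per anticlockwise turn and comes free, abruptly, after 0.9 to 1.7 turns; neither is known better, so give way to it by feel. Play about 1 mm each way; little torque needed; until it is free it stays where it is left and may be regripped
- shoulder (a point): centre of the valve's round shoulder (62 mm in diameter, 85 mm above the bench), 3 to 11 mm below the cap's rim. A spring stem in the neck pushes the cap up with 4 N at the start, 2.5 N as it frees; a cap not held then jumps off. The bare stem reaches 157 mm above the bench. Over 25 N between cap and valve (pulling, pressing, a hard grip off centre pushing sideways) ruins the thread
Not all that is in view belongs to the job. What is shaped like the cap but brown or red is not meant.

How it is judged (in metres and radians):
On the way:
1. the cap is off the thread, held in the fingers above the neck (z of cap in the frame of valve above 0.116 m and contact force between the fingers and cap above 0.5 N), for 0.2 s.
At the end, for the whole second after the job is handed in: the cap stands flat on the tray's floor, open side down (within 0.1 rad of upright, underside 1 to 8 mm above the bench), inside the walls (centre within 75 mm by 65 mm of the tray's centre), let go and at rest (z of cap in the frame of tray between 0.001 and 0.008 m and x of cap in the frame of tray between -0.075 and 0.075 m and y of cap in the frame of tray between -0.065 and 0.065 m and angle between cap's own z axis and vertical below 0.1 rad and angle between the z axis of cap and the z axis of tray, either way round below 0.1 rad and linear speed of cap below 0.02 m/s and contact force between the fingers and cap below 0.1 N); the robot touches nothing.
It fails at once if the cap is off the thread and nobody holds it while it is more than 20 mm above the tray's floor (it jumped off or was dropped) (height (world z) of cap above 0.024 m and (z of cap in the frame of valve above 0.116 m or horizontal distance between cap and valve above 0.02 m) and contact force between the fingers and cap below 0.2 N).
It fails at once if the thread is forced: more than 25 N between cap and valve (contact force between cap and valve above 25 N).
It fails at once if the wrench, cylinder or gauge is shifted by more than 20 mm (distance of any of wrench, cylinder, gauge from where it was at the start of the episode above 0.02 m).
It also fails if it takes over 70 s, if anything falls off the work surface, if the arm or the gripper's body presses on something with over 40 N, if the wrist force passes 120 N, or if a joint passes its speed limit or range.

### The arm

A 7-joint arm with a two-finger parallel gripper is mounted at the origin on the work surface. World frame = base frame: x ahead of the robot, y to its left, z up, the work surface at z = 0. Lengths are in m, angles in degrees, forces in N, time in s.
With the tool pointing down it reaches from about 0.425 to 0.825 m from the base axis. Payload 3.6 kg.
Tool frame: the origin (TCP) lies at the very end of the fingers, on their centre line; the grasp point (between the pads) lies 19 mm behind it; z points along the fingers, y is the direction in which the jaws open and shut (so a half turn about z gives the same grasp; the last joint's range is limited). The gripper opens to 93 mm and grips with 3 to 60 N. Pads are 15 mm wide; open, the fingers measure 128 mm over their backs; the gripper's body (75 mm by 188 mm) begins 65 mm behind the grasp point.
Start: joints at [73.883, 35.231, -0.722, 81.555, 0.464, 63.22, -2.315], TCP at [0.164, -0.629, 0.219] pointing down, gripper open.
Joint ranges: [-178.69, 178.69], [-17.37, 117.87], [-77.05, 75.6], [15.02, 138.74], [-78.02, 258.01], [0.78, 113.62], [-162.83, 162.83]. Speed limits (degrees/s): [159.86, 159.86, 180, 180, 180, 180, 180].

### API

Orientations are given as [roll, pitch, yaw] about the fixed x, y, z axes, in that order (R = Rz(yaw) Ry(pitch) Rx(roll)).
In Python, from workcell import manip, grab_frame, get_calibration, workorder gives the robot as it stands.
- The arm moves only by the tool servo_tool, never from a script. Its argument "steps" is a list of rows, each a list of 3 entries, a list of its own where there are three numbers: the gripper command: -1 is shut, 1 is fully open, values between are in proportion, then the shift along the tool's x, y, z as a fraction of full scale, then the turn, a rotation vector about the tool's x, y, z as a fraction of full scale. In form: [[claw, [tx, ty, tz], [rx, ry, rz]], ...]. A call has 1 to 20 rows; each row is the pose to reach, as a shift and turn from the pose measured when the call began, along the tool's axes at that moment; what a row does not reach only later rows make up. Full scale, the value 1, is 150 mm for a shift and 60 degrees for a turn. A row lasts 1/12 s, in which the tool goes at most 41.7 mm and 7.16 degrees, less where a joint would pass 70% of its speed; a pose out of reach is approached as far as the arm can. A call with a number of a shift or a turn outside -1 to 1 is refused whole. A call with a gripper value outside its range is refused whole. The fingers move at their own pace and stop on an object; the grip force is fixed at half the most. Time passes only in rows, so rows that repeat a pose let the fingers close. It gives the time, the measured TCP pose, the force and the opening at its end, in the units of the state.
- manip.observe(): the state, without advancing time (a new reading comes with each control period).
- grab_frame(name): name is "side" or "top"; returns (picture, depth): 480x640x3 uint8, red, green, blue; 480x640 float32, m along the optical axis (not along the pixel's ray), 0 where there is no reading.
- get_calibration(name): a dict with "intrinsics" (3x3 intrinsics, pixels), "R" (3x3) and "t" (3): a world point X has camera coordinates R X + t. Camera axes: x right, y down, z forward; pixel columns grow to the right and rows downward; lengths in m; the calibration is good to about 2 mm. A picture is of the moment at which its call begins. get_calibration takes no time and is no camera call.
- workorder.finish_job(): hands the job in, once; it reports no verdict.
The state is a dict: "time": time; "joints": joint angles; "dq": joint speeds; "joint_torque": joint torques, N m; "tool_pos": TCP position; "tool_rot": TCP orientation; "force": force on the tool from outside, world axes, zero at the start; "ft_torque": the same for the moment, N m; "opening": finger opening in m.
Only numpy, scipy, OpenCV 4.12 (cv2) and the standard library are available. Lean on these libraries where they do the work, as an engineer would, in place of code of your own. Each camera call takes 0.05 s, during which the arm holds its last target. There are 200 camera calls.

## Working session

There is one attempt and no reset: what is moved stays moved. The work goes in short steps, Python scripts to look and compute and a tool call to move; the robot and the scene stay as the last step left them, time stands still between calls to the robot, and variables do not carry over. Pictures are saved under pics/ and viewed, about 8 in all and at most 12, crops included, and the job is handed in when it is done.

Besides the shell and the picture viewer there is one more tool, called after "Request:" as name(argument=value, ...), one argument or row to a line, values as JSON. servo_tool: Moves the arm, as the interface text tells. Shift numbers are shares of 150 mm and turn numbers shares of 60 degrees, none past 1 either way. Its arguments: {"type":"object","properties":{"steps":{"type":"array"}},"required":["steps"]}

```bash
mkdir -p pics; ls
cat > h.py <<'E'
import numpy as np, cv2
from workcell import manip, grab_frame, get_calibration, workorder
def cloud(name):
    im,d=grab_frame(name); c=get_calibration(name); K=np.array(c["intrinsics"]);R=np.array(c["R"]);t=np.array(c["t"])
    v,u=np.mgrid[:480,:640]
    P=np.stack([(u-K[0,2])/K[0,0]*d,(v-K[1,2])/K[1,1]*d,d],-1)
    W=(P-t)@R
    W[d==0]=np.nan
    return im,W
def save(n,im): cv2.imwrite("pics/"+n+".png",im[:,:,::-1])
E
python3 - <<'E'
from h import *
s=manip.observe(); print(s)
for n in("top","side"):
    im,W=cloud(n); save(n+"0",im); np.savez("/tmp/"+n,im=im,W=W)
    c=get_calibration(n);print(n,-np.array(c["R"]).T@c["t"])
    m=np.nan_to_num(W[...,2])>0.1
    for k in range(2): pass
E
```

```text
pics
{'time': 0.0, 'joints': array([73.88416535, 35.28840398, -0.72072987, 81.63927909,  0.46333193,
       63.21948163, -2.31348488]), 'dq': array([-0.05299528, -0.05912858, -0.00086417,  0.01480251, -0.02973131,
       -0.03227163,  0.04534039]), 'joint_torque': array([ 5.42688241e-06, -4.58942163e+01,  2.08772672e-01, -1.65744442e+01,
       -6.11325935e-02,  2.03677331e-02,  2.37810063e-04]), 'tool_pos': array([ 0.16361374, -0.62826503,  0.21750268]), 'tool_rot': array([-1.79855728e+02,  2.57968317e-03,  1.46004763e+01]), 'force': array([-0.45295338,  0.12591661, -0.9414486 ]), 'ft_torque': array([0.06236714, 0.00787794, 0.00364403]), 'opening': 0.09260117831247319}
top [ 0.5160405  -0.0308835   0.77870268]
side [0.45336788 0.57710547 0.69240682]
```

View pics/top0.png

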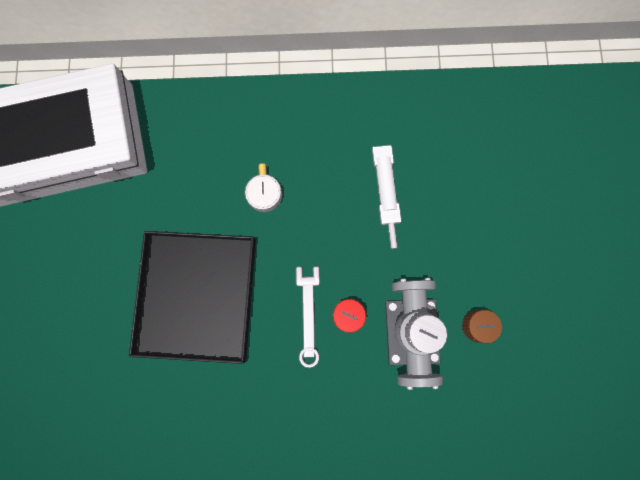

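View pics/side0.png

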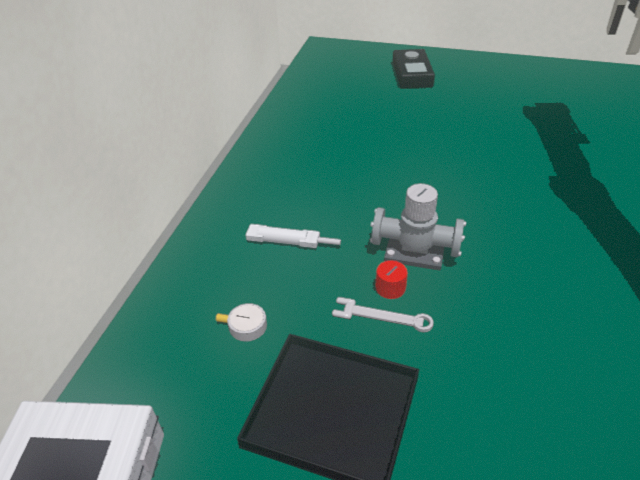

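The top view shows the steel cap on the valve at about (427,334). The red cup is at (349,316), the brown one at (485,326) and the tray at (195,297). In the side view the cap top is at (421,193). Next I measure these.

Run:
```python
from h import *
D=np.load("/tmp/top.npz");W=D["W"];im=D["im"]
def box(a,b,c,d,lo,hi,nm):
    w=W[b:d,a:c].reshape(-1,3); m=(w[:,2]>lo)&(w[:,2]<hi); p=w[m]
    e=np.zeros((480,640),bool)
    (cx,cy),(ww,hh),an=cv2.minAreaRect((p[:,:2]*1000).astype(np.float32)); 
    print(nm,m.sum(),"mean",p.mean(0).round(4),"rect c",round(cx,1),round(cy,1),"size",round(ww,1),round(hh,1),"ang",round(an,1),"zmed",np.median(p[:,2]).round(4))
    c,r=cv2.minEnclosingCircle((p[:,:2]*1000).astype(np.float32)); print("   circ",c,r)
box(380,260,470,400,.12,.16,"captop")
box(380,260,470,400,.04,.075,"valve flanges")
box(325,290,375,340,.02,.08,"red")
box(460,300,510,350,.02,.08,"brown")
box(120,220,265,370,.018,.035,"tray rim")
box(160,250,230,340,-.01,.015,"tray floor")
box(285,255,330,375,.004,.05,"wrench")
D=np.load("/tmp/side.npz");W=D["W"]
box(395,175,450,220,.125,.16,"side captop")
print(W[193,421])
box(230,320,425,480,.018,.035,"side tray rim")
```

```text
captop 1175 mean [ 0.4943 -0.1577  0.1329] rect c 494.5 -158.4 size 49.4 48.5 ang 89.0 zmed 0.1332
   circ (494.6187744140625, -158.65176391601562) 25.54513168334961
valve flanges 1863 mean [ 0.4921 -0.1532  0.0611] rect c 494.4 -182.8 size 157.9 115.2 ang 0.5 zmed 0.062
   circ (494.4306945800781, -159.35800170898438) 81.91655731201172
red 846 mean [ 0.5215 -0.0589  0.042 ] rect c 521.7 -59.1 size 49.3 49.8 ang 64.7 zmed 0.0421
   circ (521.69580078125, -59.05702209472656) 25.40007781982422
brown 981 mean [ 0.5001 -0.2613  0.0408] rect c 499.8 -263.4 size 49.4 49.8 ang 58.7 zmed 0.042
   circ (499.72979736328125, -263.5756530761719) 25.555166244506836
tray rim 1527 mean [0.559  0.1932 0.0241] rect c 560.4 188.5 size 181.3 200.4 ang 85.2 zmed 0.0245
   circ (560.0318603515625, 188.427001953125) 133.30931091308594
tray floor 6278 mean [0.5626 0.1898 0.0042] rect c 563.6 190.8 size 148.6 115.6 ang 0.4 zmed 0.0042
   circ (563.38720703125, 190.78213500976562) 93.52657318115234
wrench 1214 mean [0.5272 0.0053 0.0073] rect c 523.3 3.4 size 59.8 159.9 ang 88.3 zmed 0.0073
   circ (524.2246704101562, -1.7744736671447754) 81.22476196289062
side captop 564 mean [ 0.4942 -0.1546  0.1332] rect c 494.8 -158.0 size 50.0 50.8 ang 24.2 zmed 0.1341
   circ (493.8783264160156, -158.90277099609375) 26.338279724121094
[ 0.49585282 -0.15710578  0.13491501]
side tray rim 2634 mean [0.5946 0.1725 0.0238] rect c 608.5 177.1 size 194.4 298.0 ang 85.1 zmed 0.0244
   circ (608.458740234375, 178.12193298339844) 169.15553283691406
```

Request:
servo_tool(
  steps=[
    [1, [0.2, -0.16, 0], [0, 0, 0]],
    [1, [0.4, -0.33, 0], [0, 0, 0]],
    [1, [0.6, -0.5, 0], [0, 0, 0]],
    [1, [0.8, -0.66, 0], [0, 0, 0]],
    [1, [0.97, -0.82, 0], [0, 0, 0]],
    [1, [0.97, -0.82, 0], [0, 0, 0]],
  ],
)

```text
time: 0.6
tool_pos: [0.2798, -0.4647, 0.2177]
tool_rot: [-179.6, -0.3, 15.3]
force: [0.6, 0.1, 1.5]
opening: 0.0933
```

Request:
servo_tool(
  steps=[
    [1, [0.2, -0.16, 0], [0, 0, 0]],
    [1, [0.4, -0.33, 0], [0, 0, 0]],
    [1, [0.6, -0.5, 0], [0, 0, 0]],
    [1, [0.8, -0.66, 0], [0, 0, 0]],
    [1, [0.97, -0.82, 0], [0, 0, 0]],
    [1, [0.97, -0.82, 0], [0, 0, 0]],
  ],
)

```text
time: 1.1
tool_pos: [0.3926, -0.2994, 0.2193]
tool_rot: [-179.3, -0.5, 16.1]
force: [0.5, -0.4, -0.2]
opening: 0.0932
```

```bash
cat >> h.py <<'E'
from scipy.spatial.transform import Rotation as Ro
def st(target=None):
    s=manip.observe(); R=Ro.from_euler("xyz",s["tool_rot"],degrees=True)
    print("t",round(s["time"],2),"pos",s["tool_pos"].round(4),"rot",s["tool_rot"].round(2),"F",s["force"].round(2),"T",s["ft_torque"].round(2),"open",round(s["opening"],4),"\n J",s["joints"].round(1))
    if target is not None: print("frac shift",(R.inv().apply(np.array(target)-s["tool_pos"])/.15).round(3))
    up=R.inv()*Ro.from_euler("xyz",[180,0,s["tool_rot"][2]],degrees=True); print("level frac",(up.as_rotvec()*180/np.pi/60).round(4))
E
python3 -c "
from h import *
st([.4945,-.1585,.22])"
```

```text
t 1.1 pos [ 0.3926 -0.2994  0.2193] rot [-179.3    -0.51   16.14] F [ 0.47 -0.41 -0.2 ] T [ 0.05  0.01 -0.01] open 0.0932 
 J [ 38.8  21.6  -4.8 106.5   1.2  52.2 -40.2]
frac shift [ 0.914 -0.713  0.012]
level frac [-0.0117 -0.0084  0.0001]
```

Request:
servo_tool(
  steps=[
    [1, [0.2, -0.16, 0], [-0.01, -0.01, 0.11]],
    [1, [0.4, -0.32, 0], [-0.01, -0.01, 0.22]],
    [1, [0.6, -0.48, 0], [-0.01, -0.01, 0.33]],
    [1, [0.8, -0.64, 0.01], [-0.01, -0.01, 0.44]],
    [1, [0.914, -0.713, 0.01], [-0.01, -0.01, 0.55]],
    [1, [0.914, -0.713, 0.01], [-0.01, -0.01, 0.66]],
    [1, [0.914, -0.713, 0.01], [-0.01, -0.01, 0.77]],
    [1, [0.914, -0.713, 0.01], [-0.01, -0.01, 0.88]],
    [1, [0.914, -0.713, 0.01], [-0.01, -0.01, 1]],
    [1, [0.914, -0.713, 0.01], [-0.01, -0.01, 1]],
  ],
)

```text
time: 1.93
tool_pos: [0.4942, -0.1588, 0.2199]
tool_rot: [179.9, 0.6, -44.0]
force: [-0.4, -0.9, -0.6]
opening: 0.093
```

```bash
python3 -c "
from h import *
st([.4945,-.1585,.16])"
```

```text
t 1.93 pos [ 0.4942 -0.1588  0.2199] rot [179.95   0.6  -43.97] F [-0.38 -0.95 -0.58] T [ 0.06 -0.02  0.06] open 0.093 
 J [   9.4   23.9    8.8  102.7   -4.7   54.2 -113.7]
frac shift [ 0.004 -0.003  0.399]
level frac [0.0009 0.01   0.    ]
```

Request:
servo_tool(
  steps=[
    [1, [0.003, -0.003, 0.05], [0, 0.01, 0.11]],
    [1, [0.003, -0.003, 0.1], [0, 0.01, 0.22]],
    [1, [0.003, -0.003, 0.15], [0, 0.01, 0.33]],
    [1, [0.003, -0.003, 0.2], [0, 0.01, 0.44]],
    [1, [0.003, -0.003, 0.25], [0, 0.01, 0.52]],
    [1, [0.003, -0.003, 0.3], [0, 0.01, 0.6]],
    [1, [0.003, -0.003, 0.4], [0, 0.01, 0.6]],
    [1, [0.003, -0.003, 0.4], [0, 0.01, 0.6]],
  ],
)

```text
time: 2.6
tool_pos: [0.4925, -0.1578, 0.1576]
tool_rot: [179.5, 0.0, -79.8]
force: [-1.3, -0.3, 0.2]
opening: 0.0935
```

```bash
python3 -c "
from h import *
st([.4945,-.1585,.102])
for n in ('top','side'):
    im,W=cloud(n); save(n+'1',im)
"
```

```text
t 2.6 pos [ 0.4925 -0.1578  0.1576] rot [ 1.7949e+02  4.0000e-02 -7.9800e+01] F [-1.26 -0.33  0.17] T [ 0.11 -0.   -0.  ] open 0.0935 
 J [   3.5   28.8   17.3  107.8  -11.3   45.5 -143. ]
frac shift [ 0.007 -0.015  0.37 ]
level frac [0.0084 0.0006 0.    ]
```

View pics/side1.png

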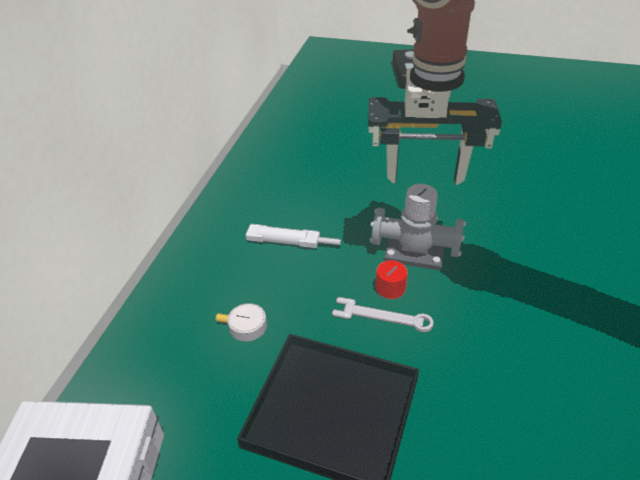

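The side view shows the fingers either side of the cap, at (393,180) and (462,180) with the cap at (421,193). Nothing is in the way, so I descend.

Request:
servo_tool(
  steps=[
    [1, [0.007, -0.015, 0.1], [0.008, 0, 0]],
    [1, [0.007, -0.015, 0.2], [0.008, 0, 0]],
    [1, [0.007, -0.015, 0.3], [0.008, 0, 0]],
    [1, [0.007, -0.015, 0.37], [0.008, 0, 0]],
    [1, [0.007, -0.015, 0.37], [0.008, 0, 0]],
    [1, [0.007, -0.015, 0.37], [0.008, 0, 0]],
  ],
)

```text
time: 3.2
tool_pos: [0.4964, -0.1596, 0.1046]
tool_rot: [-179.8, -0.1, -79.8]
force: [0.6, 0.7, 0.2]
opening: 0.0932
```

```bash
python3 -c "
from h import *
st([.4945,-.1585,.102])"
```

```text
t 3.2 pos [ 0.4964 -0.1596  0.1046] rot [-1.7979e+02 -7.0000e-02 -7.9820e+01] F [0.6  0.72 0.21] T [ 0.06 -0.07  0.02] open 0.0932 
 J [   5.3   33.2   15.2  110.8  -13.7   37.6 -140.8]
frac shift [-0.009  0.011  0.017]
level frac [-0.0035 -0.0012  0.    ]
```

Request:
servo_tool(
  steps=[
    [0.25, [-0.009, 0.011, 0.01], [-0.003, 0, 0]],
    [0.25, [-0.009, 0.011, 0.01], [-0.003, 0, 0]],
    [0.25, [-0.009, 0.011, 0.01], [-0.003, 0, 0]],
    [0.25, [-0.009, 0.011, 0.01], [-0.003, 0, 0]],
  ],
)

```text
time: 3.53
tool_pos: [0.4949, -0.1586, 0.1037]
tool_rot: [-179.9, -0.1, -79.8]
force: [0.4, -0.0, -0.4]
opening: 0.0706
```

```bash
python3 -c "
from h import *
st([.4945,-.1585,.102])
im,W=cloud('top'); save('top2',cv2.resize(im[230:430,300:540],(720,600)))
im,W=cloud('side');
st([.4945,-.1585,.102])
"
```

```text
t 3.53 pos [ 0.4949 -0.1586  0.1037] rot [-1.799e+02 -1.000e-01 -7.980e+01] F [ 0.38 -0.04 -0.4 ] T [ 0.1  -0.11 -0.03] open 0.0706 
 J [   5.2   33.2   15.3  111.   -13.7   37.4 -140.9]
frac shift [-0.001  0.003  0.011]
level frac [-0.0016 -0.0017  0.    ]
t 3.63 pos [ 0.4948 -0.1586  0.1035] rot [-1.7993e+02 -9.0000e-02 -7.9810e+01] F [ 0.56 -0.69 -0.36] T [ 0.16 -0.04  0.03] open 0.063 
 J [   5.2   33.2   15.3  111.   -13.7   37.4 -140.9]
frac shift [-0.001  0.002  0.01 ]
level frac [-0.0012 -0.0015  0.    ]
```

Request:
servo_tool(
  steps=[
    [0.12, [0, 0.002, 0], [0, 0, 0]],
    [0.12, [0, 0.002, 0], [0, 0, 0]],
    [0.12, [0, 0.002, 0], [0, 0, 0]],
    [0.12, [0, 0.002, 0], [0, 0, 0]],
  ],
)

```text
time: 3.97
tool_pos: [0.4949, -0.1586, 0.1036]
tool_rot: [-179.9, -0.1, -79.8]
force: [0.6, 0.2, 0.3]
opening: 0.0523
```

Request:
servo_tool(
  steps=[
    [0.09, [0, 0, 0], [0, 0, 0]],
    [0.09, [0, 0, 0], [0, 0, 0]],
  ],
)

```text
time: 4.13
tool_pos: [0.4954, -0.1585, 0.1036]
tool_rot: [-179.8, -0.1, -79.8]
force: [1.0, 0.4, -1.5]
opening: 0.0509
```

Request:
servo_tool(
  steps=[
    [0.07, [0, 0, 0], [0, 0, 0]],
    [0.07, [0, 0, 0], [0, 0, 0]],
  ],
)

```text
time: 4.3
tool_pos: [0.4955, -0.1585, 0.1036]
tool_rot: [-179.8, -0.1, -79.8]
force: [0.3, 0.4, 0.4]
opening: 0.0506
```

Request:
servo_tool(
  steps=[
    [0.02, [0, 0, 0], [0, 0, 0]],
    [-0.1, [0, 0, 0], [0, 0, 0]],
    [-0.5, [0, 0, 0], [0, 0, 0]],
    [-1, [0, 0, 0], [0, 0, 0]],
    [-1, [0, 0, 0], [0, 0, 0]],
  ],
)

```text
time: 4.72
tool_pos: [0.4954, -0.1585, 0.1036]
tool_rot: [-179.8, -0.1, -79.8]
force: [0.0, -0.2, 0.1]
opening: 0.0502
```

```bash
python3 -c "
from h import *
st()"
```

```text
t 4.72 pos [ 0.4954 -0.1585  0.1036] rot [-1.7983e+02 -1.2000e-01 -7.9790e+01] F [ 0.02 -0.19  0.06] T [ 0.12 -0.2  -0.02] open 0.0502 
 J [   5.2   33.2   15.3  111.   -13.7   37.3 -140.8]
level frac [-0.0028 -0.002   0.    ]
```

Request:
servo_tool(
  steps=[
    [-1, [0, 0, -0.001], [0, 0, -0.05]],
    [-1, [0, 0, -0.002], [0, 0, -0.1]],
    [-1, [0, 0, -0.003], [0, 0, -0.15]],
    [-1, [0, 0, -0.004], [0, 0, -0.2]],
    [-1, [0, 0, -0.005], [0, 0, -0.25]],
    [-1, [0, 0, -0.006], [0, 0, -0.3]],
    [-1, [0, 0, -0.006], [0, 0, -0.3]],
  ],
)

```text
time: 5.3
tool_pos: [0.4946, -0.1587, 0.1043]
tool_rot: [-179.9, -0.1, -61.7]
force: [-0.3, 0.5, -0.2]
opening: 0.05
```

```bash
python3 -c "
from h import *
st([.4954,-.1585,.1045])"
```

```text
t 5.3 pos [ 0.4946 -0.1587  0.1043] rot [-1.7995e+02 -1.1000e-01 -6.1740e+01] F [-0.29  0.48 -0.21] T [0.09 0.11 0.02] open 0.05 
 J [   8.7   32.7   10.   110.9   -8.9   37.  -127.6]
frac shift [ 0.002 -0.005 -0.001]
level frac [-0.0009 -0.0018  0.    ]
```

Request:
servo_tool(
  steps=[
    [-1, [0, 0, -0.001], [0, 0, -0.07]],
    [-1, [0, 0, -0.002], [0, 0, -0.14]],
    [-1, [0, 0, -0.003], [0, 0, -0.21]],
    [-1, [0, 0, -0.0045], [0, 0, -0.28]],
    [-1, [0, 0, -0.0055], [0, 0, -0.35]],
    [-1, [0, 0, -0.0065], [0, 0, -0.42]],
    [-1, [0, 0, -0.0075], [0, 0, -0.49]],
    [-1, [0, 0, -0.009], [0, 0, -0.56]],
    [-1, [0, 0, -0.01], [0, 0, -0.63]],
    [-1, [0, 0, -0.011], [0, 0, -0.7]],
    [-1, [0, 0, -0.011], [0, 0, -0.7]],
  ],
)

```text
time: 6.22
tool_pos: [0.4946, -0.1594, 0.106]
tool_rot: [179.9, -0.1, -19.8]
force: [0.3, -1.0, -0.5]
opening: 0.0504
```

```bash
python3 -c "
from h import *
st([.4950,-.1586,.106])"
```

```text
t 6.22 pos [ 0.4946 -0.1594  0.106 ] rot [ 1.7994e+02 -1.5000e-01 -1.9770e+01] F [ 0.29 -1.04 -0.48] T [-0.11 -0.18  0.05] open 0.0504 
 J [ 16.9  32.2  -2.3 110.5   2.1  37.1 -96.4]
frac shift [ 0.001 -0.006 -0.   ]
level frac [ 0.001  -0.0025 -0.    ]
```

Request:
servo_tool(
  steps=[
    [-1, [0, -0.001, -0.001], [0, 0, -0.07]],
    [-1, [0, -0.002, -0.002], [0, 0, -0.14]],
    [-1, [0, -0.003, -0.003], [0, 0, -0.21]],
    [-1, [0, -0.004, -0.0045], [0, 0, -0.28]],
    [-1, [0, -0.005, -0.0055], [0, 0, -0.35]],
    [-1, [0, -0.005, -0.0065], [0, 0, -0.42]],
    [-1, [0, -0.005, -0.0075], [0, 0, -0.49]],
    [-1, [0, -0.005, -0.009], [0, 0, -0.56]],
    [-1, [0, -0.005, -0.01], [0, 0, -0.63]],
    [-1, [0, -0.005, -0.011], [0, 0, -0.7]],
    [-1, [0, -0.005, -0.011], [0, 0, -0.7]],
  ],
)

```text
time: 7.13
tool_pos: [0.4948, -0.1593, 0.1076]
tool_rot: [179.8, -0.1, 22.1]
force: [1.0, -1.0, -0.2]
opening: 0.0504
```

```bash
python3 -c "
from h import *
st([.4950,-.1586,.1076])"
```

```text
t 7.13 pos [ 0.4948 -0.1593  0.1076] rot [ 1.7984e+02 -6.0000e-02  2.2130e+01] F [ 1.   -0.97 -0.22] T [-0.24 -0.11  0.  ] open 0.0504 
 J [ 25.1  32.7 -14.5 110.2  12.7  38.5 -65. ]
frac shift [ 0.003 -0.004 -0.   ]
level frac [ 0.0026 -0.0009 -0.    ]
```

Request:
servo_tool(
  steps=[
    [-1, [0, -0.001, -0.001], [0, 0, -0.07]],
    [-1, [0, -0.002, -0.002], [0, 0, -0.14]],
    [-1, [0, -0.003, -0.003], [0, 0, -0.21]],
    [-1, [0, -0.004, -0.0045], [0, 0, -0.28]],
    [-1, [0, -0.005, -0.0055], [0, 0, -0.35]],
    [-1, [0, -0.005, -0.0065], [0, 0, -0.42]],
    [-1, [0, -0.005, -0.0075], [0, 0, -0.49]],
    [-1, [0, -0.005, -0.009], [0, 0, -0.56]],
    [-1, [0, -0.005, -0.01], [0, 0, -0.63]],
    [-1, [0, -0.005, -0.011], [0, 0, -0.7]],
    [-1, [0, -0.005, -0.011], [0, 0, -0.7]],
  ],
)

```text
time: 8.05
tool_pos: [0.4946, -0.159, 0.1092]
tool_rot: [179.8, 0.1, 64.0]
force: [0.5, -0.8, 0.6]
opening: 0.0506
```

```bash
python3 -c "
from h import *
st([.4950,-.1586,.1092])"
```

```text
t 8.05 pos [ 0.4946 -0.159   0.1092] rot [1.7984e+02 7.0000e-02 6.3980e+01] F [ 0.46 -0.84  0.62] T [-0.16 -0.17  0.01] open 0.0506 
 J [ 33.   34.2 -26.6 109.9  22.7  41.  -33.1]
frac shift [ 0.004  0.002 -0.   ]
level frac [0.0026 0.0012 0.    ]
```

Request:
servo_tool(
  steps=[
    [-1, [0.001, 0, -0.001], [0, 0, -0.07]],
    [-1, [0.002, 0, -0.002], [0, 0, -0.14]],
    [-1, [0.003, 0, -0.003], [0, 0, -0.21]],
    [-1, [0.003, 0, -0.0045], [0, 0, -0.28]],
    [-1, [0.003, 0, -0.0055], [0, 0, -0.35]],
    [-1, [0.003, 0, -0.0065], [0, 0, -0.42]],
    [-1, [0.003, 0, -0.0075], [0, 0, -0.49]],
    [-1, [0.003, 0, -0.009], [0, 0, -0.56]],
    [-1, [0.003, 0, -0.01], [0, 0, -0.63]],
    [-1, [0.003, 0, -0.011], [0, 0, -0.7]],
    [-1, [0.003, 0, -0.011], [0, 0, -0.7]],
  ],
)

```text
time: 8.97
tool_pos: [0.4942, -0.1585, 0.1106]
tool_rot: [-180.0, 0.1, 105.8]
force: [-0.5, -0.9, 0.9]
opening: 0.0502
```

```bash
python3 -c "
from h import *
st([.4950,-.1586,.1108])"
```

```text
t 8.97 pos [ 0.4942 -0.1585  0.1106] rot [-1.8000e+02  1.3000e-01  1.0582e+02] F [-0.49 -0.93  0.91] T [-0.07 -0.08  0.03] open 0.0502 
 J [ 40.2  36.7 -38.5 109.6  32.1  44.8  -0.4]
frac shift [-0.002  0.005 -0.001]
level frac [-0.      0.0021 -0.    ]
```

Request:
servo_tool(
  steps=[
    [-1, [0, 0.001, -0.001], [0, 0, -0.07]],
    [-1, [0, 0.002, -0.002], [0, 0, -0.14]],
    [-1, [0, 0.003, -0.0035], [0, 0, -0.21]],
    [-1, [0, 0.003, -0.005], [0, 0, -0.28]],
    [-1, [0, 0.003, -0.006], [0, 0, -0.35]],
    [-1, [0, 0.003, -0.007], [0, 0, -0.42]],
    [-1, [0, 0.003, -0.008], [0, 0, -0.49]],
    [-1, [0, 0.003, -0.0095], [0, 0, -0.56]],
    [-1, [0, 0.003, -0.011], [0, 0, -0.63]],
    [-1, [0, 0.003, -0.012], [0, 0, -0.7]],
    [-1, [0, 0.003, -0.012], [0, 0, -0.7]],
  ],
)

```text
time: 9.88
tool_pos: [0.4943, -0.1587, 0.1121]
tool_rot: [-179.9, 0.0, 147.6]
force: [0.1, -1.8, 1.3]
opening: 0.0503
```

```bash
python3 -c "
from h import *
st([.4950,-.1586,.1124])"
```

```text
t 9.88 pos [ 0.4943 -0.1587  0.1121] rot [-1.7987e+02  4.0000e-02  1.4762e+02] F [ 0.1  -1.82  1.33] T [-0.2  -0.13 -0.02] open 0.0503 
 J [ 46.6  40.3 -50.  109.3  40.5  50.   33.2]
frac shift [-0.004  0.003 -0.002]
level frac [-0.0022  0.0006 -0.    ]
```

Request:
servo_tool(
  steps=[
    [-1, [0, 0.001, -0.001], [0, 0, -0.07]],
    [-1, [0, 0.002, -0.002], [0, 0, -0.14]],
    [-1, [0, 0.003, -0.0035], [0, 0, -0.21]],
    [-1, [0, 0.003, -0.005], [0, 0, -0.28]],
    [-1, [0, 0.003, -0.006], [0, 0, -0.35]],
    [-1, [0, 0.003, -0.007], [0, 0, -0.42]],
    [-1, [0, 0.003, -0.008], [0, 0, -0.49]],
    [-1, [0, 0.003, -0.0095], [0, 0, -0.56]],
    [-1, [0, 0.003, -0.011], [0, 0, -0.63]],
    [-1, [0, 0.003, -0.012], [0, 0, -0.7]],
    [-1, [0, 0.003, -0.012], [0, 0, -0.7]],
  ],
)

```text
time: 10.8
tool_pos: [0.4943, -0.1584, 0.1137]
tool_rot: [-179.9, -0.1, -170.6]
force: [-0.4, 0.1, 2.6]
opening: 0.05
```

```bash
python3 -c "
from h import *
st([.4950,-.1586,.1140])"
```

```text
t 10.8 pos [ 0.4943 -0.1584  0.1137] rot [-1.7989e+02 -1.1000e-01 -1.7058e+02] F [-0.39  0.06  2.58] T [-0.05 -0.15  0.05] open 0.05 
 J [ 51.6  44.9 -60.7 109.   47.9  56.2  67.8]
frac shift [-0.004 -0.002 -0.002]
level frac [-0.0018 -0.0019  0.    ]
```

Request:
servo_tool(
  steps=[
    [-1, [0, 0, -0.001], [0, 0, -0.07]],
    [-1, [0, 0, -0.0025], [0, 0, -0.14]],
    [-1, [0, 0, -0.004], [0, 0, -0.21]],
    [-1, [0, 0, -0.0055], [0, 0, -0.28]],
    [-1, [0, 0, -0.007], [0, 0, -0.35]],
    [-1, [0, 0, -0.0085], [0, 0, -0.42]],
    [-1, [0, 0, -0.0095], [0, 0, -0.49]],
    [-1, [0, 0, -0.011], [0, 0, -0.56]],
    [-1, [0, 0, -0.0125], [0, 0, -0.63]],
    [-1, [0, 0, -0.014], [0, 0, -0.68]],
    [-1, [0, 0, -0.014], [0, 0, -0.68]],
  ],
)

```text
time: 11.72
tool_pos: [0.4943, -0.1585, 0.1155]
tool_rot: [180.0, -0.2, -130.0]
force: [0.1, -0.4, 0.7]
opening: 0.0504
```

```bash
python3 -c "
from h import *
st([.4950,-.1586,.1140])"
```

```text
t 11.72 pos [ 0.4943 -0.1585  0.1155] rot [ 179.98   -0.19 -130.02] F [ 0.1  -0.45  0.74] T [-0.09 -0.19  0.03] open 0.0504 
 J [ 55.1  49.8 -69.9 108.8  53.8  63.1 102.7]
frac shift [-0.003 -0.004  0.01 ]
level frac [ 0.0004 -0.0032 -0.    ]
```

Request:
servo_tool(
  steps=[
    [0.1, [0, 0, 0], [0, 0, 0]],
    [0.2, [0, 0, 0], [0, 0, 0]],
    [0.6, [0, 0, 0], [0, 0, 0]],
    [0.6, [0, 0, 0], [0, 0, 0]],
    [0.6, [0, 0, 0], [0, 0, 0]],
    [0.6, [0, 0, 0], [0, 0, 0]],
  ],
)

```text
time: 12.22
tool_pos: [0.4942, -0.1584, 0.1155]
tool_rot: [180.0, -0.2, -130.0]
force: [0.6, -0.6, 0.2]
opening: 0.0737
```

```bash
python3 -c "
from h import *
st([.4950,-.1586,.1155])
im,W=cloud('side'); save('side3',im)
w=W[150:225,385:460].reshape(-1,3); m=(abs(w[:,0]-.495)<.03)&(abs(w[:,1]+.1585)<.03)
h=w[m,2]; print(np.histogram(h,np.arange(.08,.2,.005)))
save('side3c',cv2.resize(im[120:280,340:500],(600,600)))
"
```

```text
t 12.22 pos [ 0.4942 -0.1584  0.1155] rot [ 179.97   -0.2  -130.04] F [ 0.57 -0.56  0.16] T [ 0.12 -0.12 -0.01] open 0.0737 
 J [ 55.1  49.8 -69.9 108.8  53.8  63.1 102.7]
frac shift [-0.003 -0.005 -0.   ]
level frac [ 0.0005 -0.0033 -0.    ]
(array([ 45, 275,  39,  21,   3,  56,  65,  70,  85,  73,  81,  87, 105,
       436,  14,   9,  17,  12,  13,  14,   6,   0,   4]), array([0.08 , 0.085, 0.09 , 0.095, 0.1  , 0.105, 0.11 , 0.115, 0.12 ,
       0.125, 0.13 , 0.135, 0.14 , 0.145, 0.15 , 0.155, 0.16 , 0.165,
       0.17 , 0.175, 0.18 , 0.185, 0.19 , 0.195]))
```

View pics/side3c.png

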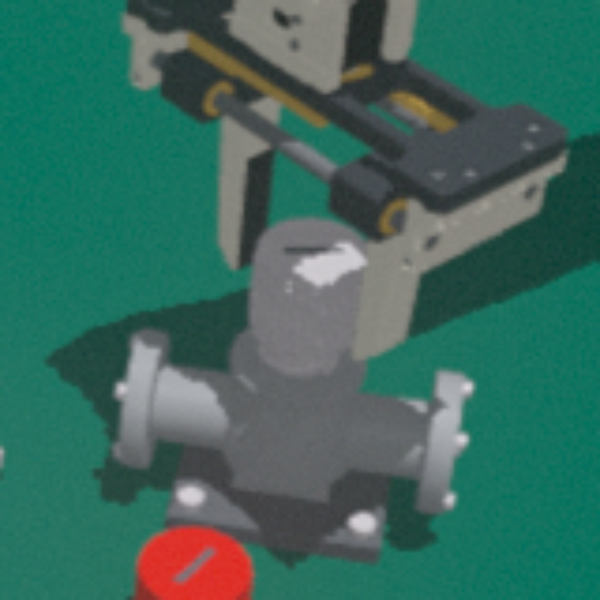

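The crop shows the cap still on the neck at about (308,300), risen about 12 to 13 mm (its top is now at about 0.147), with the fingers clear. Now I rewind clockwise with the gripper open.

Request:
servo_tool(
  steps=[
    [0.6, [0, 0, 0], [0, 0, 0.11]],
    [0.6, [0, 0, 0], [0, 0, 0.22]],
    [0.6, [0, 0, 0], [0, 0, 0.33]],
    [0.6, [0, 0, 0], [0, 0, 0.44]],
    [0.6, [0, 0, 0], [0, 0, 0.55]],
    [0.6, [0, 0, 0], [0, 0, 0.66]],
    [0.6, [0, 0, 0], [0, 0, 0.77]],
    [0.6, [0, 0, 0], [0, 0, 0.88]],
    [0.6, [0, 0, 0], [0, 0, 1]],
    [0.6, [0, 0, 0], [0, 0, 1]],
  ],
)

```text
time: 13.1
tool_pos: [0.4943, -0.1583, 0.1159]
tool_rot: [-179.8, -0.1, 169.8]
force: [-0.3, -0.5, -0.4]
opening: 0.0744
```

```bash
python3 -c "
from h import *
st([.4945,-.1586,.1155])"
```

```text
t 13.1 pos [ 0.4943 -0.1583  0.1159] rot [-1.7981e+02 -9.0000e-02  1.6984e+02] F [-0.27 -0.52 -0.42] T [-0.02 -0.17 -0.02] open 0.0744 
 J [ 49.5  42.4 -56.  108.9  44.3  53.6  51.6]
frac shift [-0.002 -0.002  0.003]
level frac [-0.0032 -0.0014  0.    ]
```

Request:
servo_tool(
  steps=[
    [0.6, [0, 0, 0], [0, 0, 0.11]],
    [0.6, [0, 0, 0], [0, 0, 0.22]],
    [0.6, [0, 0, 0], [0, 0, 0.33]],
    [0.6, [0, 0, 0], [0, 0, 0.44]],
    [0.6, [0, 0, 0], [0, 0, 0.55]],
    [0.6, [0, 0, 0], [0, 0, 0.66]],
    [0.6, [0, 0, 0], [0, 0, 0.77]],
    [0.6, [0, 0, 0], [0, 0, 0.88]],
    [0.6, [0, 0, 0], [0, 0, 1]],
    [0.6, [0, 0, 0], [0, 0, 1]],
  ],
)

```text
time: 13.93
tool_pos: [0.4944, -0.1579, 0.1161]
tool_rot: [-179.8, 0.1, 109.9]
force: [-1.1, 0.6, -0.3]
opening: 0.0742
```

Request:
servo_tool(
  steps=[
    [0.6, [0, 0, 0], [0, 0, 0.11]],
    [0.6, [0, 0, 0], [0, 0, 0.22]],
    [0.6, [0, 0, 0], [0, 0, 0.33]],
    [0.6, [0, 0, 0], [0, 0, 0.44]],
    [0.6, [0, 0, 0], [0, 0, 0.55]],
    [0.6, [0, 0, 0], [0, 0, 0.66]],
    [0.6, [0, 0, 0], [0, 0, 0.77]],
    [0.6, [0, 0, 0], [0, 0, 0.88]],
    [0.6, [0, 0, 0], [0, 0, 1]],
    [0.6, [0, 0, 0], [0, 0, 1]],
  ],
)

```text
time: 14.77
tool_pos: [0.4944, -0.1575, 0.116]
tool_rot: [180.0, 0.2, 50.1]
force: [-0.9, -0.2, 0.6]
opening: 0.0744
```

```bash
python3 -c "
from h import *
st([.4945,-.1586,.1155])"
```

```text
t 14.77 pos [ 0.4944 -0.1575  0.116 ] rot [179.99   0.24  50.11] F [-0.86 -0.2   0.65] T [-0.03 -0.08  0.  ] open 0.0744 
 J [ 30.6  33.1 -23.3 109.5  19.4  41.4 -43.9]
frac shift [-0.005  0.005  0.003]
level frac [0.0002 0.004  0.    ]
```

Request:
servo_tool(
  steps=[
    [0.6, [-0.005, 0.005, 0], [0, 0.004, 0.11]],
    [0.6, [-0.005, 0.005, 0], [0, 0.004, 0.22]],
    [0.6, [-0.005, 0.005, 0], [0, 0.004, 0.33]],
    [0.6, [-0.005, 0.005, 0], [0, 0.004, 0.44]],
    [0.6, [-0.005, 0.005, 0], [0, 0.004, 0.55]],
    [0.6, [-0.005, 0.005, 0], [0, 0.004, 0.66]],
    [0.6, [-0.005, 0.005, 0], [0, 0.004, 0.77]],
    [0.6, [-0.005, 0.005, 0], [0, 0.004, 0.88]],
    [0.6, [-0.005, 0.005, 0], [0, 0.004, 1]],
    [0.6, [-0.005, 0.005, 0], [0, 0.004, 1]],
  ],
)

```text
time: 15.6
tool_pos: [0.4943, -0.158, 0.1156]
tool_rot: [179.9, -0.0, -9.6]
force: [-0.0, -0.5, 0.4]
opening: 0.0744
```

Request:
servo_tool(
  steps=[
    [0.6, [0, 0, 0], [0, 0, 0.11]],
    [0.6, [0, 0, 0], [0, 0, 0.22]],
    [0.6, [0, 0, 0], [0, 0, 0.33]],
    [0.6, [0, 0, 0], [0, 0, 0.44]],
    [0.6, [0, 0, 0], [0, 0, 0.55]],
    [0.6, [0, 0, 0], [0, 0, 0.66]],
    [0.6, [0, 0, 0], [0, 0, 0.77]],
    [0.6, [0, 0, 0], [0, 0, 0.88]],
    [0.6, [0, 0, 0], [0, 0, 1]],
    [0.6, [0, 0, 0], [0, 0, 1]],
  ],
)

```text
time: 16.43
tool_pos: [0.4941, -0.1574, 0.1152]
tool_rot: [179.9, -0.0, -69.3]
force: [0.2, 0.4, -0.9]
opening: 0.0745
```

```bash
python3 -c "
from h import *
st([.4946,-.1586,.1155])"
```

```text
t 16.43 pos [ 0.4941 -0.1574  0.1152] rot [ 1.799e+02 -4.000e-02 -6.927e+01] F [ 0.24  0.43 -0.9 ] T [ 0.17 -0.05  0.06] open 0.0745 
 J [   7.6   31.8   11.3  110.3   -9.4   38.8 -134.7]
frac shift [ 0.008 -0.    -0.002]
level frac [ 0.0017 -0.0006 -0.    ]
```

Request:
servo_tool(
  steps=[
    [0.2, [0.006, 0, 0], [0, 0, 0]],
    [0.12, [0.006, 0, 0], [0, 0, 0]],
    [0.12, [0.006, 0, 0], [0, 0, 0]],
    [0.12, [0.006, 0, 0], [0, 0, 0]],
    [0.09, [0.006, 0, 0], [0, 0, 0]],
    [0.07, [0.006, 0, 0], [0, 0, 0]],
    [0.05, [0.006, 0, 0], [0, 0, 0]],
  ],
)

```text
time: 17.02
tool_pos: [0.4942, -0.1584, 0.1152]
tool_rot: [179.9, -0.0, -69.2]
force: [-0.3, -0.6, 0.3]
opening: 0.0504
```

Request:
servo_tool(
  steps=[
    [0, [0, 0, 0], [0, 0, 0]],
    [-0.1, [0, 0, 0], [0, 0, 0]],
    [-0.5, [0, 0, 0], [0, 0, 0]],
    [-1, [0, 0, 0], [0, 0, 0]],
    [-1, [0, 0, 0], [0, 0, 0]],
  ],
)

```text
time: 17.43
tool_pos: [0.4942, -0.1584, 0.1152]
tool_rot: [179.9, -0.0, -69.2]
force: [0.4, 0.3, -0.1]
opening: 0.0499
```

```bash
python3 -c "
from h import *
st([.4946,-.1586,.1155])"
```

```text
t 17.43 pos [ 0.4942 -0.1584  0.1152] rot [ 1.7988e+02 -3.0000e-02 -6.9240e+01] F [ 0.35  0.3  -0.1 ] T [ 0.04 -0.01 -0.02] open 0.0499 
 J [   7.7   31.8   11.3  110.3   -9.3   38.8 -134.6]
frac shift [ 0.002 -0.002 -0.002]
level frac [ 0.0021 -0.0005 -0.    ]
```

Request:
servo_tool(
  steps=[
    [-1, [0, 0, -0.001], [0, 0, -0.07]],
    [-1, [0, 0, -0.002], [0, 0, -0.14]],
    [-1, [0, 0, -0.003], [0, 0, -0.21]],
    [-1, [0, -0.001, -0.0045], [0, 0, -0.28]],
    [-1, [0, -0.002, -0.0055], [0, 0, -0.35]],
    [-1, [0, -0.002, -0.0065], [0, 0, -0.42]],
    [-1, [0, -0.002, -0.0075], [0, 0, -0.49]],
    [-1, [0, -0.002, -0.009], [0, 0, -0.56]],
    [-1, [0, -0.002, -0.01], [0, 0, -0.63]],
    [-1, [0, -0.002, -0.011], [0, 0, -0.7]],
    [-1, [0, -0.002, -0.012], [0, 0, -0.77]],
    [-1, [0, -0.002, -0.013], [0, 0, -0.84]],
    [-1, [0, -0.002, -0.0145], [0, 0, -0.92]],
    [-1, [0, -0.002, -0.0155], [0, 0, -1]],
    [-1, [0, -0.002, -0.0155], [0, 0, -1]],
  ],
)

```text
time: 18.68
tool_pos: [0.4943, -0.1589, 0.1174]
tool_rot: [179.9, 0.1, -9.2]
force: [-0.7, -0.5, -0.3]
opening: 0.0501
```

```bash
python3 -c "
from h import *
st([.4946,-.1586,.1175])"
```

```text
t 18.68 pos [ 0.4943 -0.1589  0.1174] rot [ 1.799e+02  1.000e-01 -9.180e+00] F [-0.66 -0.45 -0.26] T [-0.16 -0.    0.08] open 0.0501 
 J [ 19.6  31.4  -6.3 109.7   5.4  39.2 -89.1]
frac shift [ 0.002 -0.002 -0.001]
level frac [0.0017 0.0016 0.    ]
```

Request:
servo_tool(
  steps=[
    [-1, [0, 0, -0.001], [0, 0, -0.07]],
    [-1, [0, 0, -0.002], [0, 0, -0.14]],
    [-1, [0, 0, -0.003], [0, 0, -0.21]],
    [-1, [0, 0, -0.0045], [0, 0, -0.28]],
    [-1, [0, 0, -0.0055], [0, 0, -0.35]],
    [-1, [0, 0, -0.0065], [0, 0, -0.42]],
    [-1, [0, 0, -0.0075], [0, 0, -0.49]],
    [-1, [0, 0, -0.009], [0, 0, -0.56]],
    [-1, [0, 0, -0.01], [0, 0, -0.63]],
    [-1, [0, 0, -0.011], [0, 0, -0.7]],
    [-1, [0, 0, -0.012], [0, 0, -0.77]],
    [-1, [0, 0, -0.013], [0, 0, -0.84]],
    [-1, [0, 0, -0.0145], [0, 0, -0.92]],
    [-1, [0, 0, -0.0155], [0, 0, -1]],
    [-1, [0, 0, -0.0155], [0, 0, -1]],
  ],
)

```text
time: 19.93
tool_pos: [0.4945, -0.1594, 0.1197]
tool_rot: [-180.0, 0.1, 50.8]
force: [0.7, 0.4, -0.4]
opening: 0.05
```

```bash
python3 -c "
from h import *
st([.4946,-.1586,.1198])"
```

```text
t 19.93 pos [ 0.4945 -0.1594  0.1197] rot [-1.800e+02  1.300e-01  5.075e+01] F [ 0.68  0.39 -0.37] T [-0.18 -0.1   0.01] open 0.05 
 J [ 31.2  32.9 -23.7 109.2  19.2  41.9 -42.9]
frac shift [ 0.005 -0.003 -0.001]
level frac [-0.0001  0.0022 -0.    ]
```

Request:
servo_tool(
  steps=[
    [-1, [0.001, 0, -0.001], [0, 0, -0.07]],
    [-1, [0.002, -0.001, -0.002], [0, 0, -0.14]],
    [-1, [0.003, -0.002, -0.003], [0, 0, -0.21]],
    [-1, [0.004, -0.002, -0.0045], [0, 0, -0.28]],
    [-1, [0.004, -0.002, -0.0055], [0, 0, -0.35]],
    [-1, [0.004, -0.002, -0.0065], [0, 0, -0.42]],
    [-1, [0.004, -0.002, -0.0075], [0, 0, -0.49]],
    [-1, [0.004, -0.002, -0.009], [0, 0, -0.56]],
    [-1, [0.004, -0.002, -0.01], [0, 0, -0.63]],
    [-1, [0.004, -0.002, -0.011], [0, 0, -0.7]],
    [-1, [0.004, -0.002, -0.012], [0, 0, -0.77]],
    [-1, [0.004, -0.002, -0.013], [0, 0, -0.84]],
    [-1, [0.004, -0.002, -0.0145], [0, 0, -0.92]],
    [-1, [0.004, -0.002, -0.0155], [0, 0, -1]],
    [-1, [0.004, -0.002, -0.0155], [0, 0, -1]],
  ],
)

```text
time: 21.18
tool_pos: [0.4949, -0.1588, 0.1221]
tool_rot: [-179.9, 0.1, 110.6]
force: [0.3, -0.7, 2.3]
opening: 0.0497
```

```bash
python3 -c "
from h import *
st([.4946,-.1586,.1221])"
```

```text
t 21.18 pos [ 0.4949 -0.1588  0.1221] rot [-1.7992e+02  6.0000e-02  1.1064e+02] F [ 0.33 -0.68  2.29] T [-0.11 -0.12 -0.02] open 0.0497 
 J [ 41.7  36.3 -40.8 108.7  32.1  47.    4.3]
frac shift [ 0.002 -0.002  0.   ]
level frac [-0.0014  0.001  -0.    ]
```

Request:
servo_tool(
  steps=[
    [-1, [0, 0, -0.001], [0, 0, -0.07]],
    [-1, [0, 0, -0.002], [0, 0, -0.14]],
    [-1, [0, 0, -0.003], [0, 0, -0.21]],
    [-1, [0, 0, -0.0045], [0, 0, -0.28]],
    [-1, [0, 0, -0.0055], [0, 0, -0.35]],
    [-1, [0, 0, -0.0065], [0, 0, -0.42]],
    [-1, [0, 0, -0.0075], [0, 0, -0.49]],
    [-1, [0, 0, -0.009], [0, 0, -0.56]],
    [-1, [0, 0, -0.01], [0, 0, -0.63]],
    [-1, [0, 0, -0.011], [0, 0, -0.7]],
    [-1, [0, 0, -0.012], [0, 0, -0.77]],
    [-1, [0, 0, -0.013], [0, 0, -0.84]],
    [-1, [0, 0, -0.0145], [0, 0, -0.92]],
    [-1, [0, 0, -0.0155], [0, 0, -1]],
    [-1, [0, 0, -0.0155], [0, 0, -1]],
  ],
)

```text
time: 22.43
tool_pos: [0.4949, -0.1587, 0.1243]
tool_rot: [-179.9, -0.1, 170.5]
force: [0.6, -0.4, 1.1]
opening: 0.0501
```

```bash
python3 -c "
from h import *
st([.4946,-.1586,.1245])"
```

```text
t 22.43 pos [ 0.4949 -0.1587  0.1243] rot [-1.7993e+02 -8.0000e-02  1.7047e+02] F [ 0.57 -0.44  1.08] T [ 0.01 -0.14 -0.06] open 0.0501 
 J [ 50.1  42.1 -57.  108.4  43.6  54.6  52.9]
frac shift [ 0.002  0.    -0.002]
level frac [-0.0011 -0.0013  0.    ]
```

Request:
servo_tool(
  steps=[
    [-1, [0, 0, -0.001], [0, 0, -0.07]],
    [-1, [0, 0, -0.002], [0, 0, -0.14]],
    [-1, [0, 0, -0.003], [0, 0, -0.21]],
    [-1, [0, 0, -0.0045], [0, 0, -0.28]],
    [-1, [0, 0, -0.0055], [0, 0, -0.35]],
    [-1, [0, 0, -0.0065], [0, 0, -0.42]],
    [-1, [0, 0, -0.0075], [0, 0, -0.49]],
    [-1, [0, 0, -0.009], [0, 0, -0.56]],
    [-1, [0, 0, -0.01], [0, 0, -0.63]],
    [-1, [0, 0, -0.011], [0, 0, -0.7]],
    [-1, [0, 0, -0.012], [0, 0, -0.77]],
    [-1, [0, 0, -0.013], [0, 0, -0.84]],
    [-1, [0, 0, -0.0145], [0, 0, -0.92]],
    [-1, [0, 0, -0.0155], [0, 0, -1]],
    [-1, [0, 0, -0.0155], [0, 0, -1]],
  ],
)

```text
time: 23.68
tool_pos: [0.4948, -0.1587, 0.1262]
tool_rot: [179.9, -0.1, -129.7]
force: [-0.3, -1.6, 1.2]
opening: 0.0504
```

```bash
python3 -c "
from h import *
st([.4946,-.1586,.1268])
im,W=cloud('side'); save('side4c',cv2.resize(im[100:280,330:510],(600,600)))
"
```

```text
t 23.68 pos [ 0.4948 -0.1587  0.1262] rot [ 1.7991e+02 -1.2000e-01 -1.2972e+02] F [-0.26 -1.59  1.18] T [ 0.02 -0.12 -0.03] open 0.0504 
 J [ 55.6  49.3 -71.  108.1  52.8  64.2 103.8]
frac shift [ 0.     0.001 -0.004]
level frac [ 0.0016 -0.0021 -0.    ]
```

View pics/side4c.png

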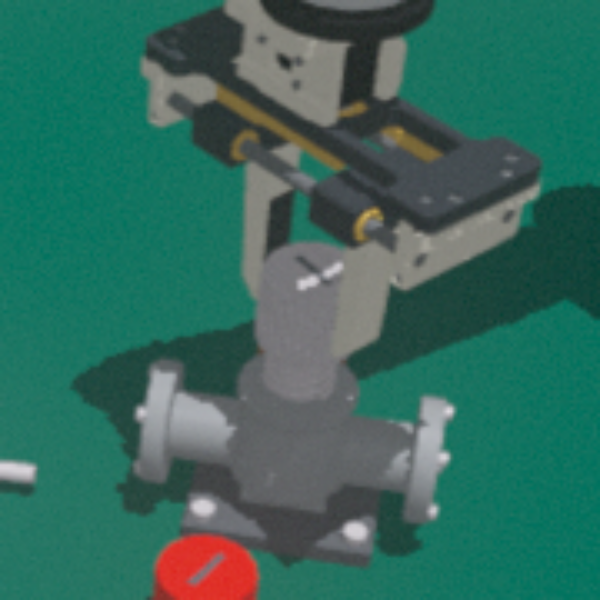

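The crop shows the gripped cap at (300,320) raised well above the shoulder, with the neck visible below it. The total turn is about 609°. Next is a small lift with a few more degrees to check that it is free.

Request:
servo_tool(
  steps=[
    [-1, [0, 0, -0.003], [0, 0, -0.05]],
    [-1, [0, 0, -0.006], [0, 0, -0.1]],
    [-1, [0, 0, -0.009], [0, 0, -0.12]],
    [-1, [0, 0, -0.012], [0, 0, -0.12]],
    [-1, [0, 0, -0.015], [0, 0, -0.12]],
    [-1, [0, 0, -0.015], [0, 0, -0.12]],
  ],
)

```text
time: 24.23
tool_pos: [0.4947, -0.1587, 0.1286]
tool_rot: [179.9, -0.1, -122.8]
force: [-0.9, -0.4, 1.1]
opening: 0.05
```

```bash
python3 -c "
from h import *
st()"
```

```text
t 24.23 pos [ 0.4947 -0.1587  0.1286] rot [ 1.7990e+02 -1.4000e-01 -1.2276e+02] F [-0.9  -0.43  1.1 ] T [-0.   -0.06  0.01] open 0.05 
 J [ 56.   49.8 -72.1 108.   53.2  65.2 110.3]
level frac [ 0.0017 -0.0023 -0.    ]
```

Request:
servo_tool(
  steps=[
    [-1, [0, 0, -0.006], [0, 0, 0]],
    [-1, [0, 0, -0.013], [0, 0, 0]],
    [-1, [0, 0, -0.02], [0, 0, 0]],
    [-1, [0, 0, -0.02], [0, 0, 0]],
  ],
)

```text
time: 24.57
tool_pos: [0.4947, -0.1588, 0.1318]
tool_rot: [179.9, -0.1, -122.8]
force: [-0.2, -0.3, 0.8]
opening: 0.05
```

Request:
servo_tool(
  steps=[
    [-1, [0, 0, -0.02], [0, 0, 0]],
    [-1, [0, 0, -0.05], [0, 0, 0]],
    [-1, [0, 0, -0.1], [0, 0, 0]],
    [-1, [0, 0, -0.15], [0, 0, 0]],
    [-1, [0, 0, -0.22], [0, 0, 0]],
    [-1, [0, 0, -0.3], [0, 0, 0]],
    [-1, [0, 0, -0.38], [0, 0, 0]],
    [-1, [0, 0, -0.46], [0, 0, 0]],
    [-1, [0, 0, -0.55], [0, 0, 0]],
    [-1, [0, 0, -0.58], [0, 0, 0]],
    [-1, [0, 0, -0.58], [0, 0, 0]],
  ],
)

```text
time: 25.48
tool_pos: [0.4958, -0.1584, 0.2207]
tool_rot: [-179.9, -0.1, -122.8]
force: [0.0, 0.2, -1.9]
opening: 0.0501
```

```bash
python3 -c "
from h import *
st([.56,.1885,.215])
im,W=cloud('side'); save('side5',im)
"
```

```text
t 25.48 pos [ 0.4958 -0.1584  0.2207] rot [-1.7991e+02 -1.0000e-01 -1.2280e+02] F [ 0.02  0.16 -1.91] T [ 0.16 -0.09  0.  ] open 0.0501 
 J [ 58.   41.7 -74.5 101.6  42.8  71.1 118.9]
frac shift [-2.176  0.893  0.033]
level frac [-0.0016 -0.0016  0.    ]
```

View pics/side5.png

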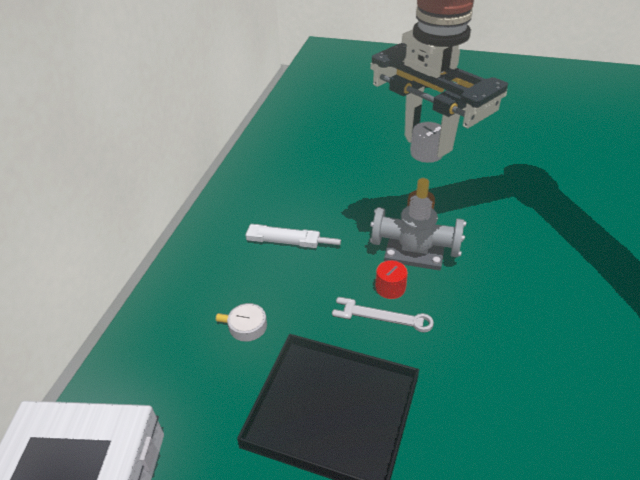

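The side view shows the cap held in the fingers at (428,142), with the bare stem and neck below it at (422,190). I move towards the tray, turning clockwise to unwind the joints.

Request:
servo_tool(
  steps=[
    [-1, [-0.03, 0.01, 0], [0, 0, 0.08]],
    [-1, [-0.09, 0.04, 0], [0, 0, 0.17]],
    [-1, [-0.18, 0.075, 0], [0, 0, 0.26]],
    [-1, [-0.28, 0.115, 0], [0, 0, 0.36]],
    [-1, [-0.38, 0.155, 0], [0, 0, 0.46]],
    [-1, [-0.48, 0.2, 0], [0, 0, 0.56]],
    [-1, [-0.58, 0.24, 0], [0, 0, 0.66]],
    [-1, [-0.67, 0.275, 0], [0, 0, 0.76]],
    [-1, [-0.72, 0.298, 0], [0, 0, 0.86]],
    [-1, [-0.72, 0.298, 0], [0, 0, 0.95]],
    [-1, [-0.72, 0.298, 0], [0, 0, 1]],
    [-1, [-0.72, 0.298, 0], [0, 0, 1]],
  ],
)

```text
time: 26.53
tool_pos: [0.5155, -0.0434, 0.2187]
tool_rot: [-179.8, -0.2, 177.2]
force: [1.0, -0.6, -1.7]
opening: 0.0496
```

```bash
python3 -c "
from h import *
st([.56,.1885,.215])"
```

```text
t 26.53 pos [ 0.5155 -0.0434  0.2187] rot [-1.7984e+02 -1.7000e-01  1.7720e+02] F [ 1.05 -0.62 -1.66] T [ 0.02 -0.19 -0.03] open 0.0496 
 J [ 38.4  33.2 -56.9 102.2  31.3  62.3  57.6]
frac shift [-0.221  1.559  0.019]
level frac [-0.0027 -0.0029  0.    ]
```

Request:
servo_tool(
  steps=[
    [-1, [-0.005, 0.03, 0], [0, 0, 0.08]],
    [-1, [-0.01, 0.09, 0], [0, 0, 0.17]],
    [-1, [-0.025, 0.18, 0], [0, 0, 0.26]],
    [-1, [-0.04, 0.28, 0], [0, 0, 0.36]],
    [-1, [-0.055, 0.38, 0], [0, 0, 0.46]],
    [-1, [-0.07, 0.48, 0], [0, 0, 0.56]],
    [-1, [-0.085, 0.58, 0], [0, 0, 0.66]],
    [-1, [-0.1, 0.68, 0], [0, 0, 0.76]],
    [-1, [-0.11, 0.75, 0], [0, 0, 0.86]],
    [-1, [-0.11, 0.78, 0], [0, 0, 0.95]],
    [-1, [-0.11, 0.78, 0], [0, 0, 1]],
    [-1, [-0.11, 0.78, 0], [0, 0, 1]],
  ],
)

```text
time: 27.53
tool_pos: [0.5372, 0.073, 0.2176]
tool_rot: [-179.7, 0.0, 117.3]
force: [-0.0, -0.4, -1.2]
opening: 0.0498
```

```bash
python3 -c "
from h import *
st([.56,.1885,.1])"
```

```text
t 27.53 pos [0.5372 0.073  0.2176] rot [-1.7969e+02  3.0000e-02  1.1731e+02] F [-0.01 -0.45 -1.25] T [-0.04 -0.08  0.04] open 0.0498 
 J [ 15.2  30.2 -39.1  98.7  21.7  59.2  -4.2]
frac shift [0.615 0.493 0.781]
level frac [-0.0052  0.0006 -0.    ]
```

Lateral move first, then down to TCP 0.10.

Request:
servo_tool(
  steps=[
    [-1, [0.03, 0.02, 0], [0, 0, 0]],
    [-1, [0.1, 0.08, 0], [0, 0, 0]],
    [-1, [0.2, 0.16, 0], [0, 0, 0]],
    [-1, [0.3, 0.24, 0], [0, 0, 0]],
    [-1, [0.4, 0.32, 0.05], [0, 0, 0]],
    [-1, [0.5, 0.4, 0.13], [0, 0, 0]],
    [-1, [0.59, 0.47, 0.23], [0, 0, 0]],
    [-1, [0.615, 0.493, 0.33], [-0.004, 0, 0]],
    [-1, [0.615, 0.493, 0.43], [-0.004, 0, 0]],
    [-1, [0.615, 0.493, 0.53], [-0.004, 0, 0]],
    [-1, [0.615, 0.493, 0.63], [-0.004, 0, 0]],
    [-1, [0.615, 0.493, 0.72], [-0.004, 0, 0]],
    [-1, [0.615, 0.493, 0.78], [-0.004, 0, 0]],
    [-1, [0.615, 0.493, 0.78], [-0.004, 0, 0]],
    [-1, [0.615, 0.493, 0.78], [-0.004, 0, 0]],
  ],
)

```text
time: 28.78
tool_pos: [0.5599, 0.1885, 0.0998]
tool_rot: [-179.9, 0.0, 117.3]
force: [0.6, -0.9, -1.3]
opening: 0.0504
```

```bash
python3 -c "
from h import *
st([.56,.1885,.1])
im,W=cloud('side'); save('side6',im)
w=W.reshape(-1,3)
"
```

```text
t 28.78 pos [0.5599 0.1885 0.0998] rot [-179.87    0.    117.34] F [ 0.63 -0.91 -1.31] T [-0.07 -0.09  0.01] open 0.0504 
 J [ -0.5  41.7 -33.6  98.5  29.2  49.  -19.8]
frac shift [-0.     0.001 -0.001]
level frac [-0.0021  0.     -0.    ]
```

View pics/side6.png

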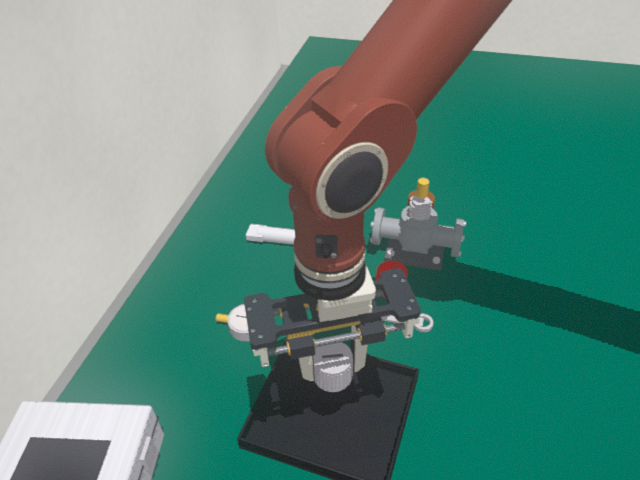

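The side view shows the cap upright in the fingers at (333,368), over the inside of the tray. I lower it.

Request:
servo_tool(
  steps=[
    [-1, [0, 0, 0.05], [-0.002, 0, 0]],
    [-1, [0, 0, 0.12], [-0.002, 0, 0]],
    [-1, [0, 0, 0.2], [-0.002, 0, 0]],
    [-1, [0, 0, 0.28], [-0.002, 0, 0]],
    [-1, [0, 0, 0.36], [-0.002, 0, 0]],
    [-1, [0, 0, 0.42], [-0.002, 0, 0]],
    [-1, [0, 0, 0.46], [-0.002, 0, 0]],
    [-1, [0, 0, 0.485], [-0.002, 0, 0]],
    [-1, [0, 0, 0.485], [-0.002, 0, 0]],
    [-1, [0, 0, 0.485], [-0.002, 0, 0]],
  ],
)

```text
time: 29.67
tool_pos: [0.5605, 0.1891, 0.0278]
tool_rot: [179.9, 0.0, 117.3]
force: [0.5, -0.3, -1.2]
opening: 0.05
```

Request:
servo_tool(
  steps=[
    [-1, [0, 0, 0.01], [0, 0, 0]],
    [-1, [0, 0, 0.02], [0, 0, 0]],
    [-1, [0, 0, 0.03], [0, 0, 0]],
    [-1, [0, 0, 0.04], [0, 0, 0]],
    [-1, [0, 0, 0.04], [0, 0, 0]],
  ],
)

```text
time: 30.08
tool_pos: [0.5604, 0.189, 0.0216]
tool_rot: [179.9, 0.0, 117.3]
force: [-0.1, 0.3, -2.0]
opening: 0.0502
```

Request:
servo_tool(
  steps=[
    [-1, [0, 0, 0.007], [0, 0, 0]],
    [-1, [0, 0, 0.014], [0, 0, 0]],
    [-1, [0, 0, 0.02], [0, 0, 0]],
    [-1, [0, 0, 0.02], [0, 0, 0]],
  ],
)

```text
time: 30.42
tool_pos: [0.5603, 0.1889, 0.0184]
tool_rot: [179.9, 0.0, 117.3]
force: [0.4, -0.2, -1.8]
opening: 0.0502
```

Request:
servo_tool(
  steps=[
    [-1, [0, 0, 0.005], [0, 0, 0]],
    [-1, [0, 0, 0.01], [0, 0, 0]],
    [-1, [0, 0, 0.01], [0, 0, 0]],
  ],
)

```text
time: 30.67
tool_pos: [0.5602, 0.1888, 0.0168]
tool_rot: [179.9, 0.0, 117.3]
force: [-0.0, -0.8, -0.6]
opening: 0.0501
```

Request:
servo_tool(
  steps=[
    [-1, [0, 0, 0.005], [0, 0, 0]],
    [-1, [0, 0, 0.01], [0, 0, 0]],
    [-1, [0, 0, 0.01], [0, 0, 0]],
  ],
)

```text
time: 30.92
tool_pos: [0.5603, 0.1889, 0.0159]
tool_rot: [179.9, 0.0, 117.3]
force: [-0.7, 0.8, 3.6]
opening: 0.0501
```

Fz is up to +3.6 N at the expected height, so the cap is on the tray floor. I release it gently.

Request:
servo_tool(
  steps=[
    [0.09, [0, 0, 0], [0, 0, 0]],
    [0.12, [0, 0, 0], [0, 0, 0]],
    [0.2, [0, 0, 0], [0, 0, 0]],
    [0.4, [0, 0, 0], [0, 0, 0]],
    [0.5, [0, 0, 0], [0, 0, 0]],
    [0.5, [0, 0, 0], [0, 0, 0]],
  ],
)

```text
time: 31.42
tool_pos: [0.5603, 0.1889, 0.0158]
tool_rot: [179.9, 0.0, 117.3]
force: [0.9, 0.2, -0.3]
opening: 0.0686
```

Request:
servo_tool(
  steps=[
    [0.5, [0, 0, -0.05], [0, 0, 0]],
    [0.5, [0, 0, -0.12], [0, 0, 0]],
    [0.5, [0, 0, -0.22], [0, 0, 0]],
    [0.5, [0, 0, -0.35], [0, 0, 0]],
    [0.5, [0, 0, -0.5], [0, 0, 0]],
    [0.5, [0, 0, -0.65], [0, 0, 0]],
    [0.5, [0, 0, -0.8], [0, 0, 0]],
    [0.5, [0, 0, -0.95], [0, 0, 0]],
    [0.5, [0, 0, -1], [0, 0, 0]],
    [0.5, [0, 0, -1], [0, 0, 0]],
  ],
)

```text
time: 32.25
tool_pos: [0.5614, 0.1898, 0.1688]
tool_rot: [179.6, 0.1, 117.3]
force: [0.6, 0.8, 0.6]
opening: 0.0696
```

```bash
python3 -c "
from h import *
st()
im,W=cloud('side'); save('side7',im)
w=W.reshape(-1,3); m=(abs(w[:,0]-.56)<.035)&(abs(w[:,1]-.1885)<.035)&(w[:,2]>.038)&(w[:,2]<.06)
p=w[m]; print(m.sum(),p.mean(0),np.median(p[:,2]),p[:,2].std(),cv2.minEnclosingCircle((p[:,:2]*1000).astype(np.float32)))
"
```

```text
t 32.25 pos [0.5614 0.1898 0.1688] rot [1.7961e+02 6.0000e-02 1.1733e+02] F [0.59 0.78 0.58] T [-0.02 -0.11 -0.07] open 0.0696 
 J [  1.2  37.  -36.5  94.8  25.6  56.4 -16.8]
level frac [0.0065 0.001  0.    ]
1072 [0.55872016 0.19043747 0.04618882] 0.0465252667725288 0.0020149726898212204 ((560.021728515625, 188.2691650390625), 26.23392677307129)
```

View pics/side7.png

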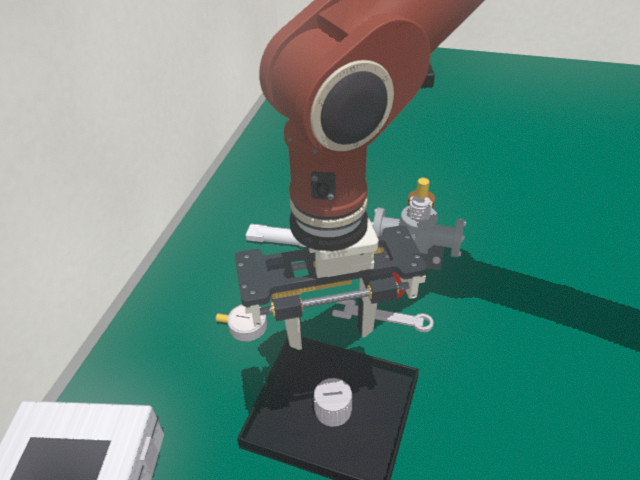

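The side view shows the cap upright in the tray at (333,402) and the gripper clear above it. The cap top is at 0.0465 m, which puts the underside at about 4.5 mm, and the centre is at (0.560, 0.188). I hand it in.

```bash
python3 -c "
from h import *
print(workorder.finish_job())"
```

```text
the job is handed in; nothing more can be done
None
```

I unscrewed the cap, kept hold of it as it came free and set it down in the tray. The job is handed in; no verdict was reported.

- **Unscrewing:** I turned the cap about 615° anticlockwise in two grips, the first 310° and the second 305°. I raised the arm about 14 mm per turn to follow the thread. The wrist force readings taken at the end of each move stayed under 3 N during the turning.
- **Lift:** A 2.4 mm test lift met no resistance. I then raised the cap clear of the stem, still in the fingers, and carried it to the tray.
- **Placing:** I lowered it until about 3.6 N of contact at the expected height, then let go and backed off. The cap stands upright, top at 46.5 mm, so its underside is about 4.5 mm above the bench. It is about 1 mm from the tray's centre.
- **Other things on the bench:** In the last picture the valve, wrench, cylinder and gauge look unmoved where visible, though the arm hid part of them. I checked this by eye and did not measure their positions again. The clock stood at about 32 s of the 70 s allowed.

No check failed or disagreed. The moment the thread let go could not be told from the force readings, so I turned through the full stated range before lifting.

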